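Open the syringe pump for a fresh syringe

TASK

Make the syringe pump ready to take the filled syringe that lies in front of it. Push the barrel clamp fully open, round toward the housing's outer end, so that the cradle is clear; and, pressing down the release paddle in the middle of the pusher block to free its brake, push the block back all the way against the stop collar, then let go so that the brake holds it there. Do not drag the block along with its brake on or shove the collar along its rod, and leave the syringe and everything else where it is.

Things in the scene. Friction and masses are not known exactly. Their poses are not given: they have to be found in the camera images.
- syringe_pump: bench syringe pump, fixed, 330 mm long (its y), 114 deep (its x); origin at its underside's centre, z up. White housing at the -y end (y -165 to -40 mm), top 70 mm high, with an aluminium V cradle along y on it (x -18 to 18, top 89 mm). Two rods (x -32 and 32, 42 mm high) and a drive screw run on to an end plate (y 155 to 165, 70 mm high); the pusher block slides on them along y
- paddle_top (a point): centre of the top of the release paddle: black ribbed plate, 50 (pump x) by 48 mm (pump y), in the middle of the pusher block, 76 mm above the worktop when up. It lies in a trough open at both x sides, between two walls of the block, whose inner faces are 26 mm to -y (pusher face, rises 24 mm above the paddle) and 26 mm to +y (rear cheek, rises 14 mm). Axes as the pump's
- release_paddle (a joint): how far the paddle is pressed down, m: 0 (or just below) up, 0.005 fully down, top then 71 mm above the worktop. 10 N to start, 13 N at the bottom; springs up when left. Past 0.001 the brake is off and the block slides with about 2 N, pushed by a fingertip on the paddle against the rear cheek (a pressing finger drags it either way: lift straight off); paddle up, the brake resists 12 to 20 N
- pusher_block (a joint): position of the pusher block along the pump's +y, in m; grows as it moves away from the housing toward the collar and the end plate
- block_back (a point): point on the block's back (+y) face that meets the collar, on the axis of the front (-x) rod, 38 mm behind (+y of) the paddle's centre. Its axes are those of the pump
- collar_face (a point): centre of the -y face of the stop collar, which the block is to meet. The collar is a steel ring, 26 mm diameter, 14 mm long, clamped on the front rod between block and end plate by a brass thumbscrew on top (74 mm above the worktop). It holds against pushes of up to 45 N. Axes as the pump's
- barrel_clamp (a joint): angle of the barrel clamp in rad: 0 = its bar lies across the cradle, pointing to the pump's -x; grows as it swings round, clockwise toward the pump's -y, to its stop at 1.5 = pointing along -y, clear of the cradle. It stays where it is left; about 1 N at the knob moves it
- clamp_knob (a point): top centre of the clamp's black finger knob at the free end of its bar, 125 mm above the worktop; the knob is 16 mm across and reaches down to 90 mm above the worktop. The level bar (12 mm wide, 94 to 102 mm above the worktop) runs from it to the pivot, 72 mm away
- clamp_pivot (a point): top centre of the clamp's pivot post, 106 mm above the worktop; the clamp swings level about it. Fixed to the pump; its axes are those of the pump
- syringe_mid (a point): the filled syringe, a loose plastic syringe 180 mm long, 22 mm thick, lying in front (-x) of the pump; the point is on its axis at the barrel's flange, 11 mm up. To be left alone
- beaker_small: loose small clear beaker, 55 mm wide, 60 mm tall, off the pump's -y end; origin at its underside. To be left alone
- bottle_buffer: loose small bottle with blue cap, 43 mm wide, 96 mm tall, behind (+x) the pump; origin at its underside. To be left alone
- petri_dish: loose clear dish, 62 mm wide, 15 mm tall, in front of the pump's housing; origin at its underside. To be left alone
- pipette: loose pipette, 234 mm long, 29 mm tall, lying across off the pump's +y end; origin at its underside. To be left alone

How it is judged:
By the outcome, as a careful person would: the job done as asked, in the order asked, and still so for the second after the job is handed in, with the robot touching nothing.
It also fails if it takes over 45 s, if anything falls off the work surface, if the arm or the gripper's body presses on something with over 40 N, if the wrist force passes 120 N, or if a joint passes its speed limit or range.

ROBOT

A 6-joint arm with a two-finger parallel gripper is mounted at the origin on a cart in front of the work surface, level with it; the furniture and walls round the work are solid. World frame = base frame: x ahead of the robot, y to its left, z up, the work surface at z = 0. Lengths are in m, angles in rad, forces in N, time in s.
With the tool pointing down it reaches from about 0.325 to 0.775 m from the base axis. Payload 5.5 kg.
Tool frame: the origin (TCP) lies midway between the tips of the shut fingers; the grasp point (between the pads) lies 19 mm behind it (arm.grasp_offset is the distance from the TCP to the grasp point, in m); z points along the fingers, y is the line along which they close (so a half turn about z gives the same grasp; the last joint's range is limited). The gripper opens to 85 mm and grips with 20 to 120 N. Pads are 22 mm wide; open, the fingers measure 114 mm over their backs; the gripper's body (76 mm by 85 mm) begins 54 mm behind the grasp point. The pads swing forward as they close: fully open they stand 13 mm farther back than shut.
Start: joints at [1.255, 0.091, 1.231, -0, 1.82, -0.057], TCP at [0.154, 0.58, 0.231] pointing down, gripper open.
Joint ranges: [-2.87, 2.87], [-0.86, 2.18], [0.17, 2.46], [-1.51, 4.65], [0.06, 2.69], [-2.65, 2.65]. Speed limits (rad/s): [2.57, 2.57, 3.01, 3.14, 3.14, 3.14].

INTERFACE

Orientations are given as a unit quaternion [w, x, y, z].
In Python, from cell import arm gives the robot as it stands.
- The arm moves only by the tool jog_arm, never from a script. Its argument "commands" is a list that holds one entry, the list of rows, each a list of 7 numbers: the shift along the tool's x, y, z in m, then the turn, a rotation vector about the tool's x, y, z in degrees, then the finger opening in m, from 0 to 0.0854. In form: [[[tx, ty, tz, rx, ry, rz, fingers], ...]]. A call has 1 to 12 rows; each row shifts and turns the commanded pose from where the row before left it, along the tool's axes as they then stand; what a row does not reach is not made up. A row lasts 1/8 s, in which the tool goes at most 62.5 mm and 10.7 degrees, less where a joint would pass 70% of its speed; a pose out of reach is approached as far as the arm can. A call with a gripper value outside its range is refused whole. The fingers move at their own pace and stop on an object; "grip_force" is the grip in N (left out, the last holds). Time passes only in rows, so rows that do not move let the fingers close. It gives the time, the measured TCP pose, the force, the opening and the grip force at its end, in the units of the state.
- arm.observe(): the state, without advancing time (a new reading comes with each control period).
- arm.grab_frame(name): name is "side" or "top" or "wrist"; returns a dict with "img" (400x640x3 uint8, red, green, blue), "range_z" (400x640 float32, m along the optical axis (not along the pixel's ray), 0 where there is no reading), "mtx" (3x3 intrinsics, pixels), "rvec" (rotation vector, rad) and "tvec" (3), from world to camera coordinates, as OpenCV has them; the wrist camera has in their place "hand_eye" (4x4, takes a point from camera to tool coordinates, whose origin is the TCP and whose axes are the flange's). Camera axes: x right, y down, z forward; pixel columns grow to the right and rows downward; lengths in m; the calibration is good to about 2 mm. The wrist camera is an equidistant fisheye: a pixel r from the principal point sees the ray r / f radians off the axis. A picture is of the moment at which its call begins: read the wrist's pose just before it.
- arm.sign_off(): hands the job in; it is judged then, once.
The state is a dict: "clock": time; "joint_pos": joint angles; "qvel": joint speeds; "joint_efforts": joint torques, N m; "tool_pos": TCP position; "ee_rot": TCP orientation; "wrist_force": force on the tool from outside, world axes, zero at the start; "ft_torque": the same for the moment, N m; "gripper_width": finger opening in m; "finger_force": force on a finger pad.
Only numpy, scipy, OpenCV 4.12 (cv2) and the standard library are available. Lean on these libraries where they do the work, as an engineer would, in place of code of your own. Each camera call takes 0.05 s, during which the arm holds its last target. There are 200 camera calls.

## Working session

There is one attempt and no reset: what is moved stays moved. The work goes in short steps, Python scripts to look and compute and a tool call to move; the robot and the scene stay as the last step left them, time stands still between calls to the robot, and variables do not carry over. Pictures are saved under pics/ and viewed, at most 10 in all, crops included, and the job is handed in when it is done.

Besides the shell and the picture viewer there is one more tool, called after ">>>" as name(argument=value, ...), one argument or row to a line, values as JSON. jog_arm: Moves the arm, as the interface text tells. Its arguments: {"type":"object","properties":{"commands":{"type":"array","items":{"type":"array","items":{"type":"array","items":{"type":"number"}}}},"grip_force":{"type":"number"}},"required":["commands"]}

```bash
mkdir -p pics; cat > h.py <<'E'
import numpy as np, cv2
from cell import arm
def cloud(f):
    R,_=cv2.Rodrigues(np.array(f["rvec"],float)); t=np.array(f["tvec"],float).ravel()
    K=np.array(f["mtx"]); z=f["range_z"]; v,u=np.mgrid[:z.shape[0],:z.shape[1]]
    c=np.stack([(u-K[0,2])/K[0,0]*z,(v-K[1,2])/K[1,1]*z,z],-1)
    return (c-t)@R, z>0
def onplane(f,u,v,h):
    R,_=cv2.Rodrigues(np.array(f["rvec"],float)); t=np.array(f["tvec"],float).ravel()
    d=np.linalg.inv(f["mtx"])@[u,v,1]@R; o=-R.T@t
    return o+d*(h-o[2])/d[2]
E
python3 - <<'E'
from h import *
for n in ("top","side"):
    f=arm.grab_frame(n); np.savez(n+".npz",**f); cv2.imwrite(f"pics/{n}.png",f["img"][:,:,::-1])
    R,_=cv2.Rodrigues(np.array(f["rvec"],float)); print(n,-R.T@np.array(f["tvec"]).ravel(),f["mtx"][0,0])
s=arm.observe(); print(s)
E
```

```text
top [0.34813103 0.02499974 1.13124887] 416.2984850106026
side [ 0.50260116 -1.09868545  0.56781083] 449.91958865830793
{'clock': 0.1, 'joint_pos': array([ 1.25528764e+00,  9.17605961e-02,  1.23179613e+00, -2.23143187e-05,
        1.81982412e+00, -5.67086161e-02]), 'qvel': array([ 0.00130563, -0.00184097, -0.00211163,  0.00155657, -0.00027611,
        0.00059045]), 'joint_efforts': array([ 1.31134646e-03, -4.60217607e+01, -4.19217610e+01, -1.00906286e-04,
        1.06742122e-02,  2.83936680e-05]), 'tool_pos': array([0.15348179, 0.57975605, 0.2302604 ]), 'ee_rot': array([-1.54811604e-04,  1.29041882e-01,  9.91638741e-01, -8.80658797e-04]), 'wrist_force': array([-0.38315427,  0.37670386, -0.8847758 ]), 'ft_torque': array([0.00592762, 0.01381386, 0.02330596]), 'finger_force': 0.0, 'gripper_width': 0.08573458310943297}
```

View pics/top.png

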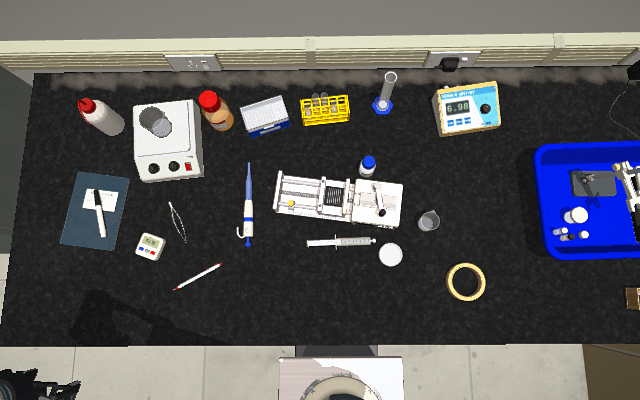

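View pics/side.png

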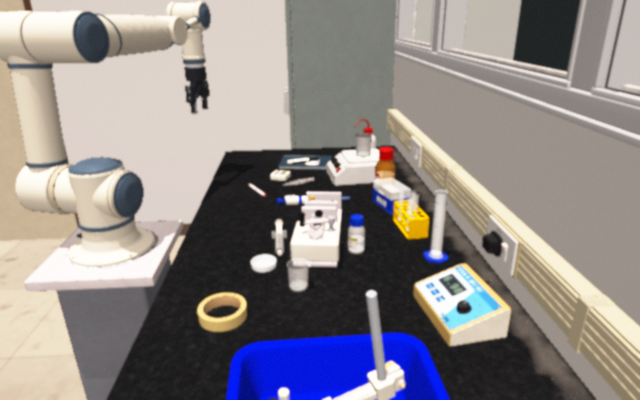

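The top view shows the pump spanning about (275,190) to (403,205): housing at right, paddle near (335,199), brass screw at (291,203), knob near (382,212). I'll zoom in and measure.

```bash
python3 - <<'E'
from h import *
f=dict(np.load("top.npz")); P,ok=cloud(f)
c=f["img"][150:260,260:450,::-1]; cv2.imwrite("pics/c.png",cv2.resize(c,None,fx=4.2,fy=4.2,interpolation=cv2.INTER_CUBIC))
X,Y,Z=P[...,0],P[...,1],P[...,2]
roi=np.zeros(ok.shape,bool); roi[160:235,265:412]=1
m=roi&ok&(Z>.062)&(Z<.078)
n,l,st,ce=cv2.connectedComponentsWithStats(m.astype(np.uint8))
for i in range(1,n):
    if st[i,4]>15: 
        q=P[l==i]; r=cv2.minAreaRect(q[:,:2].astype(np.float32)); print(st[i],ce[i].round(1),np.round(r[0],4),np.round(r[1],4),round(r[2],2),np.median(q[:,2]).round(4))
m=roi&ok&(Z>.02); v,u=np.nonzero(m); q=P[m]
for r_ in [(187,291),(199,335),(203,291),(212,382),(205,397),(184,377)]: print(r_,P[r_].round(4))
dk=roi&(f["img"].max(-1)<60)&ok&(Z>.06)
n,l,st,ce=cv2.connectedComponentsWithStats(dk.astype(np.uint8))
for i in range(1,n):
    if st[i,4]>8: q=P[l==i]; print("dark",st[i],ce[i].round(1),np.median(q,0).round(4))
E
```

```text
[360 160  16  12  54] [366.7 167.6] [ 0.6423 -0.0759] [0.0399 0.0275] 76.27 0.0667
[273 170  10  40 155] [277.2 189.6] [0.5823 0.1604] [0.0105 0.1037] 82.37 0.0689
[ 351  179   52   48 1546] [376.8 203.5] [ 0.5444 -0.099 ] [0.125  0.1177] 82.19 0.0697
[323 186  21  21 278] [333.6 196.2] [0.5615 0.0136] [0.0517 0.0501] 82.22 0.0756
[288 200   6   6  29] [290.4 202.7] [0.5454 0.1252] [0.0141 0.0132] 3.25 0.0732
(187, 291) [0.5988 0.1292 0.0182]
(199, 335) [0.5532 0.0098 0.0754]
(203, 291) [0.5434 0.1234 0.0766]
(212, 382) [ 0.5097 -0.1036  0.1276]
(205, 397) [ 0.5374 -0.1506  0.068 ]
(184, 377) [ 0.5849 -0.0962  0.1057]
dark [324 186  20  21 120] [333.3 196.2] [0.5585 0.0151 0.0763]
dark [379 209   6   7  30] [381.5 212.5] [ 0.5093 -0.1039  0.123 ]
```

View pics/c.png

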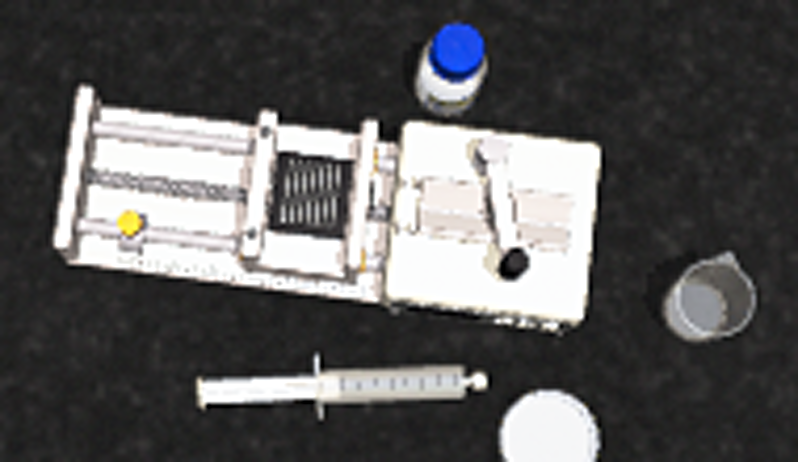

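Pump frame: origin ≈ (0.560, 0.002), yaw ≈ −8°. End plate to housing measures 262 mm against 262.5 expected, and the screw's pump x is −32 as expected. The clamp is at about 0.24 rad, and the block has about 63 mm to travel. Next is a planning helper.

```bash
cat >> h.py <<'E'
from scipy.spatial.transform import Rotation as Ro
def plan(wps, start=None):
    """wps: (x,y,z,bearing deg of tool x,rows); prints tool-frame rows from commanded pose"""
    s=arm.observe(); q=s["ee_rot"]; R0=Ro.from_quat([*q[1:],q[0]])
    x=R0.apply([1,0,0]); p=np.array(s["tool_pos"]); b=np.degrees(np.arctan2(x[1],x[0]))
    if start is not None: p,b=np.array(start[:3],float),start[3]
    print("now",p.round(4),round(b,1),"F",s["wrist_force"].round(1),"j6",s["joint_pos"][5].round(2),"t",s["clock"])
    out=[]
    for X,Y,Z,B,n in wps:
        d=(np.array([X,Y,Z])-p)/n; db=((B-b+180)%360-180)/n
        for i in range(n):
            a=np.radians(b); tx=np.array([np.cos(a),np.sin(a),0]); ty=np.array([np.sin(a),-np.cos(a),0])
            out.append([round(float(v),4) for v in (d@tx,d@ty,-d[2])]+[0,0,round(-db,2),0]); b+=db
        p=np.array([X,Y,Z])
    print(str(out).replace(" ",""))
E
python3 -c "
from h import *
plan([(.506,-.066,.2,96,12)])"
```

```text
now [0.1535 0.5798 0.2303] 165.2 F [-0.4  0.4 -0.9] j6 -0.06 t 0.1
[[-0.0422,-0.0445,0.0025,0,0,np.float64(5.76),0],[-0.0464,-0.04,0.0025,0,0,np.float64(5.76),0],[-0.0502,-0.0352,0.0025,0,0,np.float64(5.76),0],[-0.0535,-0.03,0.0025,0,0,np.float64(5.76),0],[-0.0562,-0.0244,0.0025,0,0,np.float64(5.76),0],[-0.0584,-0.0187,0.0025,0,0,np.float64(5.76),0],[-0.06,-0.0127,0.0025,0,0,np.float64(5.76),0],[-0.061,-0.0066,0.0025,0,0,np.float64(5.76),0],[-0.0613,-0.0005,0.0025,0,0,np.float64(5.76),0],[-0.061,0.0057,0.0025,0,0,np.float64(5.76),0],[-0.0602,0.0118,0.0025,0,0,np.float64(5.76),0],[-0.0587,0.0178,0.0025,0,0,np.float64(5.76),0]]
```

>>> jog_arm(
  commands=[
    [[-0.042,-0.0445,0.0025,0,0,5.76,0],[-0.046,-0.04,0.0025,0,0,5.76,0],[-0.05,-0.035,0.0025,0,0,5.76,0],[-0.0535,-0.03,0.0025,0,0,5.76,0],[-0.056,-0.0245,0.0025,0,0,5.76,0],[-0.058,-0.0185,0.0025,0,0,5.76,0],[-0.06,-0.0125,0.0025,0,0,5.76,0],[-0.061,-0.0065,0.0025,0,0,5.76,0],[-0.061,-0.0005,0.0025,0,0,5.76,0],[-0.061,0.0055,0.0025,0,0,5.76,0],[-0.06,0.012,0.0025,0,0,5.76,0],[-0.0585,0.018,0.0025,0,0,5.76,0]],
  ],
)

```text
clock: 1.6
tool_pos: [0.506, -0.0659, 0.2009]
ee_rot: [-0.0, 0.67, 0.742, 0.0]
wrist_force: [0.5, 1.3, 0.0]
gripper_width: -0.0002
finger_force: 0.0
```

```bash
python3 - <<'E'
from h import *
plan([(.506,-.066,.2,96,1)])
f=arm.grab_frame("wrist"); np.savez("w.npz",**f); cv2.imwrite("pics/w.png",f["img"][:,:,::-1])
f=arm.grab_frame("top"); np.savez("top2.npz",**f)
print(arm.observe()["tool_pos"],arm.observe()["gripper_width"])
E
```

```text
now [ 0.506  -0.0659  0.2009] 95.8 F [0.5 1.3 0. ] j6 -0.3 t 1.6
[[-0.0001,0.0,0.0009,0,0,np.float64(-0.16),0]]
[ 0.50627099 -0.06868471  0.19882904] -6.11485450059956e-05
```

View pics/w.png

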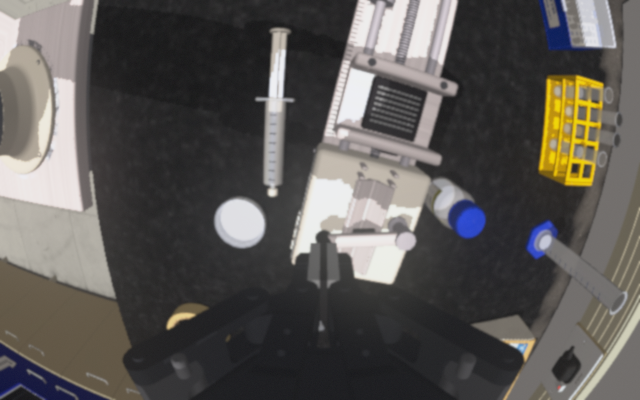

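The wrist view shows the fingertips near (323,265), the knob at (323,238), the pivot at (404,240) and the paddle around (395,108). I'll cast these pixels onto planes at their heights.

```bash
cat >> h.py <<'E'
def wray(f,u,v,h,s):
    K=f["mtx"]; a=(u-K[0,2])/K[0,0]; b=(v-K[1,2])/K[1,1]; t=np.hypot(a,b)
    d=np.array([np.sin(t)*a/t,np.sin(t)*b/t,np.cos(t)]); H=f["hand_eye"]
    q=s["ee_rot"]; R=Ro.from_quat([*q[1:],q[0]]).as_matrix()
    o=R@H[:3,3]+s["tool_pos"]; d=R@H[:3,:3]@d
    return o+d*(h-o[2])/d[2]
def pump(p):
    r=np.array(p[:2])-[.5601,.002]; return np.array([r@[.990,-.139],r@[.139,.990]])
E
python3 - <<'E'
from h import *
f=dict(np.load("w.npz")); s=dict(tool_pos=np.array([.506,-.0659,.2009]),ee_rot=[0,.67,.742,0])
for n,u,v,h in [("knob",323,238,.125),("pivot",404,240,.106),("paddle",395,108,.076)]:
    p=wray(f,u,v,h,s); print(n,p.round(4),pump(p).round(4))
z=f["range_z"]; print(f["hand_eye"].round(3)); print(z[225:300:5,323].round(3)); print(z[275,290:360:4].round(3))
cv2.imwrite("pics/wc.png",cv2.resize(f["img"][190:320,260:440,::-1],None,fx=4,fy=4))
E
```

```text
knob [ 0.5084 -0.0917  0.125 ] [-0.0382 -0.0999]
pivot [ 0.5802 -0.0965  0.106 ] [ 0.0336 -0.0947]
paddle [0.5605 0.0134 0.076 ] [-0.0012  0.0113]
[[-0.    -0.949 -0.315  0.081]
 [ 1.     0.    -0.001  0.   ]
 [ 0.001 -0.315  0.949 -0.143]
 [ 0.     0.     0.     1.   ]]
[0.297 0.273 0.267 0.256 0.151 0.147 0.141 0.137 0.133 0.128 0.125 0.122
 0.122 0.123 0.124]
[0.396 0.133 0.133 0.132 0.132 0.125 0.126 0.126 0.125 0.125 0.126 0.126
 0.125 0.132 0.132 0.133 0.134 0.315]
```

View pics/wc.png

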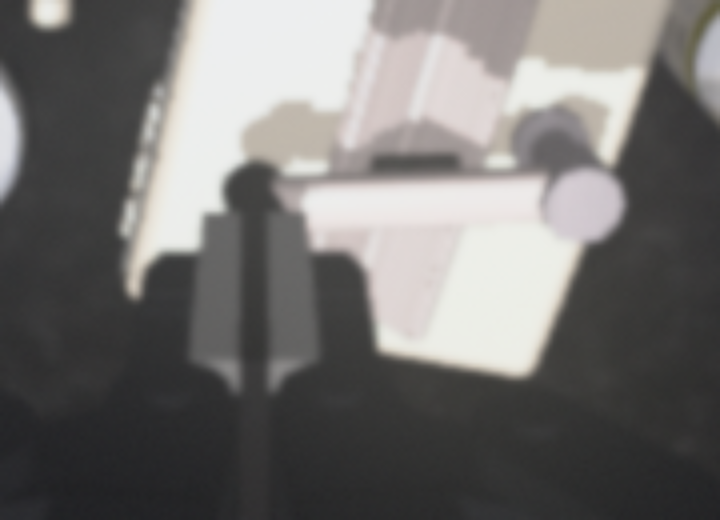

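```bash
sed -i 's/round(-db,2),0\]/round(float(-db),2),0]/' h.py; python3 - <<'E'
from h import *
piv=np.array([.5807,-.0963])
def loc(th,off):
    b=np.radians(172+th); t=np.radians(262+th)
    return (*(piv+.072*np.array([np.cos(b),np.sin(b)])-off*np.array([np.cos(t),np.sin(t)])).round(4),.108,82+th)
a=loc(14,.038); print(a,loc(88,.019))
plan([(*a,4),(*loc(14,.021),2)]+[(*loc(t,.019),1) for t in np.linspace(14,89,13)[1:]],(.506,-.0659,.2,96))
E
```

```text
(np.float64(0.5051), np.float64(-0.066), 0.108, 96) (np.float64(0.5495), np.float64(-0.1639), 0.108, 170)
now [ 0.506  -0.0659  0.2   ] 96 F [-0.2 -0.4 -1.2] j6 -0.3 t 1.7
[[-0.0,-0.0002,0.023,0,0,-0.0,0],[-0.0,-0.0002,0.023,0,0,-0.0,0],[-0.0,-0.0002,0.023,0,0,-0.0,0],[-0.0,-0.0002,0.023,0,0,-0.0,0],[-0.0085,0.0,-0.0,0,0,-0.0,0],[-0.0085,0.0,-0.0,0,0,-0.0,0],[-0.01,-0.0017,-0.0,0,0,-6.25,0],[-0.0079,-0.0016,-0.0,0,0,-6.25,0],[-0.008,-0.0016,-0.0,0,0,-6.25,0],[-0.0079,-0.0017,-0.0,0,0,-6.25,0],[-0.008,-0.0017,-0.0,0,0,-6.25,0],[-0.0079,-0.0016,-0.0,0,0,-6.25,0],[-0.008,-0.0016,-0.0,0,0,-6.25,0],[-0.008,-0.0017,-0.0,0,0,-6.25,0],[-0.008,-0.0016,-0.0,0,0,-6.25,0],[-0.0079,-0.0016,-0.0,0,0,-6.25,0],[-0.008,-0.0017,-0.0,0,0,-6.25,0],[-0.008,-0.0016,-0.0,0,0,-6.25,0]]
```

>>> jog_arm(
  commands=[
    [[0,0,0.023,0,0,0,0],[0,0,0.023,0,0,0,0],[0,0,0.023,0,0,0,0],[0,-0.001,0.023,0,0,0,0],[-0.0085,0,0,0,0,0,0],[-0.0085,0,0,0,0,0,0],[-0.01,-0.0017,0,0,0,-6.25,0],[-0.008,-0.0016,0,0,0,-6.25,0]],
  ],
)

```text
clock: 2.7
tool_pos: [0.5063, -0.1, 0.1109]
ee_rot: [0.001, 0.583, 0.813, 0.0]
wrist_force: [-0.7, -0.1, 0.7]
gripper_width: -0.0004
finger_force: 0.5
```

>>> jog_arm(
  commands=[
    [[-0.008,-0.0016,0,0,0,-6.25,0],[-0.008,-0.0016,0,0,0,-6.25,0],[-0.008,-0.0017,0,0,0,-6.25,0],[-0.008,-0.0016,0,0,0,-6.25,0],[-0.008,-0.0016,0,0,0,-6.25,0]],
  ],
)

```text
clock: 3.32
tool_pos: [0.5197, -0.1381, 0.1109]
ee_rot: [0.001, 0.342, 0.94, -0.0]
wrist_force: [-1.7, -0.0, 0.4]
gripper_width: -0.0002
finger_force: 0.5
```

>>> jog_arm(
  commands=[
    [[-0.008,-0.0016,0,0,0,-6.25,0],[-0.008,-0.0016,0,0,0,-6.25,0],[-0.008,-0.0017,0,0,0,-6.25,0],[-0.008,-0.0016,0,0,0,-6.25,0]],
  ],
)

```text
clock: 3.82
tool_pos: [0.5438, -0.1601, 0.1109]
ee_rot: [0.001, 0.131, 0.991, -0.0]
wrist_force: [-1.5, 0.2, 0.1]
gripper_width: -0.0003
finger_force: 0.5
```

```bash
python3 - <<'E'
from h import *
f=arm.grab_frame("top"); P,ok=cloud(f)
print(arm.observe()["wrist_force"].round(2),arm.observe()["tool_pos"])
c=f["img"][170:250,330:430,::-1]; cv2.imwrite("pics/c2.png",cv2.resize(c,None,fx=6,fy=6,interpolation=cv2.INTER_CUBIC))
E
```

```text
[-2.26  0.13 -0.62] [ 0.5443985  -0.16051681  0.11082015]
```

View pics/c2.png

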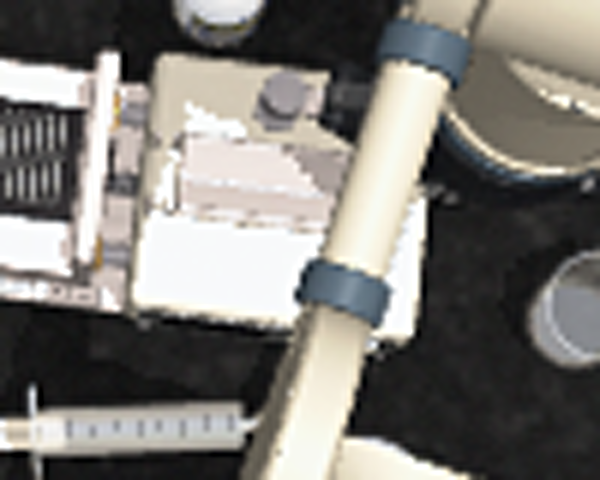

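The arm hides the knob, but the bar has swung to run along −y from the pivot at (283,95). I'll push on gently to the stop.

>>> jog_arm(
  commands=[
    [[-0.004,-0.0006,0,0,0,-3,0],[-0.003,-0.0003,0,0,0,0,0],[0,0,0,0,0,0,0]],
  ],
)

```text
clock: 4.25
tool_pos: [0.5491, -0.1619, 0.1104]
ee_rot: [-0.001, 0.108, 0.994, -0.0]
wrist_force: [-5.5, 1.1, 3.9]
gripper_width: 0.0001
finger_force: 3.0
```

>>> jog_arm(
  commands=[
    [[-0.003,0,0,0,0,0,0],[-0.002,0,0,0,0,0,0],[0,0,0,0,0,0,0]],
  ],
)

```text
clock: 4.62
tool_pos: [0.5497, -0.1622, 0.1104]
ee_rot: [-0.006, 0.108, 0.994, 0.0]
wrist_force: [-24.7, 4.8, 11.7]
gripper_width: 0.0002
finger_force: 12.7
```

Force rose to 25 N with no further motion, so the clamp is at its stop. I'll back off, rise and go over to the paddle.

>>> jog_arm(
  commands=[
    [[0.01,0,0,0,0,0,0],[0.02,0,0,0,0,0,0],[0,0,-0.03,0,0,0,0],[0,0,-0.05,0,0,0,0],[0,0,0,0,0,0,0]],
  ],
)

```text
clock: 5.25
tool_pos: [0.5275, -0.157, 0.1955]
ee_rot: [0.005, 0.107, 0.994, -0.001]
wrist_force: [-0.3, -0.1, -0.3]
gripper_width: 0.0001
finger_force: 0.0
```

```bash
python3 -c "
from h import *
plan([(.562,.0215,.16,82,9)])"
```

```text
now [ 0.5275 -0.157   0.1955] 167.7 F [-0.3 -0.1 -0.3] j6 -1.71 t 5.25
[[0.0005,0.0202,0.0039,0,0,9.52,0],[0.0038,0.0198,0.0039,0,0,9.52,0],[0.007,0.0189,0.0039,0,0,9.52,0],[0.0101,0.0175,0.0039,0,0,9.52,0],[0.0128,0.0156,0.0039,0,0,9.52,0],[0.0152,0.0133,0.0039,0,0,9.52,0],[0.0172,0.0106,0.0039,0,0,9.52,0],[0.0187,0.0076,0.0039,0,0,9.52,0],[0.0197,0.0044,0.0039,0,0,9.52,0]]
```

>>> jog_arm(
  commands=[
    [[0.0005,0.02,0,0,0,9.52,0],[0.004,0.02,0.004,0,0,9.52,0],[0.007,0.019,0.004,0,0,9.52,0],[0.01,0.0175,0.004,0,0,9.52,0],[0.013,0.0155,0.004,0,0,9.52,0],[0.015,0.0135,0.004,0,0,9.52,0],[0.017,0.0105,0.005,0,0,9.52,0],[0.0185,0.0075,0.005,0,0,9.52,0],[0.0195,0.0045,0.005,0,0,9.52,0],[0,0,0,0,0,0,0],[0,0,0,0,0,0,0]],
  ],
)

```text
clock: 6.62
tool_pos: [0.5598, 0.0211, 0.1543]
ee_rot: [0.0, 0.753, 0.658, -0.0]
wrist_force: [0.3, -0.1, 0.5]
gripper_width: -0.0006
finger_force: 0.0
```

```bash
python3 - <<'E'
from h import *
s=arm.observe(); f=arm.grab_frame("wrist"); np.savez("w2.npz",**f,tool_pos=s["tool_pos"],ee_rot=s["ee_rot"]); cv2.imwrite("pics/w2.png",f["img"][:,:,::-1])
plan([(.562,.0215,.16,82,1)]); print(s["tool_pos"],s["ee_rot"])
E
```

```text
now [0.5599 0.0209 0.1545] 82.2 F [-0.6 -0.6 -0. ] j6 0.11 t 6.675
[[0.0009,0.0021,-0.0055,0,0,0.21,0]]
[0.55980397 0.02114287 0.15429652] [ 1.81112596e-04  7.53227077e-01  6.57760545e-01 -5.82487963e-05]
```

View pics/w2.png

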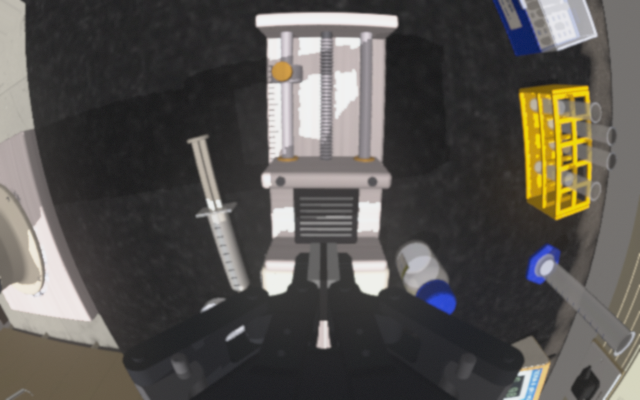

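The tool is square with the pump. The paddle's far edge is at about (326,190), its sides at u≈294 and 358, and the brass screw at (282,71). I'll check these positions by ray.

```bash
python3 - <<'E'
from h import *
f=dict(np.load("w2.npz"))
for n,u,v,h in [("padL",294,190,.076),("padR",358,190,.076),("cheekfront top",326,185,.09),("cheekback top",326,158,.09),("screw",282,71,.074),("collar -y edge",301,75,.042)]:
    p=wray(f,u,v,h,f); print(n,p.round(4),pump(p).round(4))
print(pump([.5598,.0211]))
E
```

```text
padL [0.5398 0.0366 0.076 ] [-0.0249  0.0315]
padR [0.5874 0.0302 0.076 ] [0.0231 0.0317]
cheekfront top [0.5645 0.0413 0.09  ] [-0.0011  0.0395]
cheekback top [0.5671 0.0603 0.09  ] [-0.0012  0.0587]
screw [0.5444 0.1248 0.074 ] [-0.0326  0.1193]
collar -y edge [0.5555 0.1223 0.042 ] [-0.0213  0.1185]
[-0.0029519  0.0188673]
```

>>> jog_arm(
  commands=[
    [[0,0.002,0.025,0,0,0,0],[0,0,0.025,0,0,0,0],[0,0,0.019,0,0,0,0],[0,0,0,0,0,0,0],[0,0,0,0,0,0,0],[0,0,0,0,0,0,0]],
  ],
)

```text
clock: 7.42
tool_pos: [0.5626, 0.0213, 0.0868]
ee_rot: [0.001, 0.754, 0.657, 0.001]
wrist_force: [0.1, -0.2, -0.4]
gripper_width: -0.0
finger_force: 0.0
```

>>> jog_arm(
  commands=[
    [[0,0,0.004,0,0,0,0],[0,0,0.004,0,0,0,0],[0,0,0,0,0,0,0],[0,0,0,0,0,0,0]],
  ],
)

```text
clock: 7.92
tool_pos: [0.5617, 0.0214, 0.0771]
ee_rot: [-0.0, 0.754, 0.657, -0.0]
wrist_force: [-0.6, -0.0, 0.3]
gripper_width: -0.0003
finger_force: 0.0
```

>>> jog_arm(
  commands=[
    [[0,0,0.003,0,0,0,0],[0,0,0.002,0,0,0,0],[0,0,0,0,0,0,0],[0,0,0,0,0,0,0]],
  ],
)

```text
clock: 8.43
tool_pos: [0.5621, 0.0214, 0.0747]
ee_rot: [0.001, 0.754, 0.657, 0.001]
wrist_force: [-4.6, 1.6, 10.8]
gripper_width: 0.0001
finger_force: 5.1
```

>>> jog_arm(
  commands=[
    [[0,0,0.003,0,0,0,0],[0,0,0,0,0,0,0],[0,0,0,0,0,0,0]],
  ],
)

```text
clock: 8.8
tool_pos: [0.5621, 0.0214, 0.072]
ee_rot: [0.001, 0.754, 0.657, 0.001]
wrist_force: [-5.5, 0.2, 11.2]
gripper_width: 0.0002
finger_force: 5.9
```

>>> jog_arm(
  commands=[
    [[0.003,0,0,0,0,0,0],[0.004,0,0,0,0,0,0],[0.004,0,0,0,0,0,0],[0.004,0,0,0,0,0,0]],
  ],
)

```text
clock: 9.3
tool_pos: [0.5642, 0.0362, 0.072]
ee_rot: [0.001, 0.754, 0.657, 0.001]
wrist_force: [-5.4, -0.9, 12.0]
gripper_width: -0.0001
finger_force: 5.9
```

```bash
python3 - <<'E'
from h import *
s=arm.observe(); f=arm.grab_frame("wrist"); print(s["tool_pos"],s["wrist_force"].round(1),pump(s["tool_pos"]))
cv2.imwrite("pics/w3.png",f["img"][30:330,180:480,::-1])
E
```

```text
[0.5641523  0.03616629 0.0719965 ] [-5.4 -0.9 12. ] [-0.00073733  0.03438789]
```

View pics/w3.png

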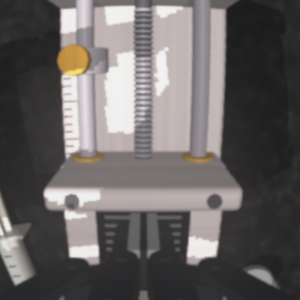

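The crop shows the block moving with the finger, with its back at v≈155 and the collar near (95,60). I'll carry on.

>>> jog_arm(
  commands=[
    [[0.005,0,0,0,0,0,0],[0.005,0,0,0,0,0,0],[0.005,0,0,0,0,0,0],[0.005,0,0,0,0,0,0],[0.005,0,0,0,0,0,0],[0.005,0,0,0,0,0,0],[0.004,0,0,0,0,0,0],[0.004,0,0,0,0,0,0],[0,0,0,0,0,0,0]],
  ],
)

```text
clock: 10.48
tool_pos: [0.5695, 0.0745, 0.0721]
ee_rot: [0.0, 0.754, 0.657, 0.001]
wrist_force: [-6.5, 1.8, 11.2]
gripper_width: -0.0002
finger_force: 5.9
```

>>> jog_arm(
  commands=[
    [[0.003,0,0,0,0,0,0],[0.003,0,0,0,0,0,0],[0,0,0,0,0,0,0]],
  ],
)

```text
clock: 10.85
tool_pos: [0.5703, 0.0803, 0.0721]
ee_rot: [0.0, 0.754, 0.657, 0.001]
wrist_force: [-4.7, 0.8, 12.2]
gripper_width: 0.0003
finger_force: 5.9
```

>>> jog_arm(
  commands=[
    [[0.003,0,0,0,0,0,0],[0.002,0,0,0,0,0,0],[0,0,0,0,0,0,0]],
  ],
)

```text
clock: 11.22
tool_pos: [0.5709, 0.0846, 0.0721]
ee_rot: [0.001, 0.754, 0.657, 0.001]
wrist_force: [-5.2, -0.6, 11.9]
gripper_width: 0.0003
finger_force: 5.9
```

>>> jog_arm(
  commands=[
    [[0.002,0,0,0,0,0,0],[0.002,0,0,0,0,0,0],[0,0,0,0,0,0,0]],
  ],
)

```text
clock: 11.6
tool_pos: [0.5721, 0.087, 0.0723]
ee_rot: [0.002, 0.754, 0.656, 0.0]
wrist_force: [-3.4, -6.6, 11.7]
gripper_width: -0.0005
finger_force: 5.9
```

```bash
python3 - <<'E'
from h import *
s=arm.observe(); f=arm.grab_frame("wrist"); print(s["tool_pos"],s["wrist_force"].round(1),pump(s["tool_pos"]))
cv2.imwrite("pics/w4.png",cv2.resize(f["img"][60:260,220:420,::-1],None,fx=3,fy=3))
E
```

```text
[0.57207945 0.08703518 0.07227761] [-3.4 -6.6 11.7] [3.97644295e-05 8.58499734e-02]
```

View pics/w4.png

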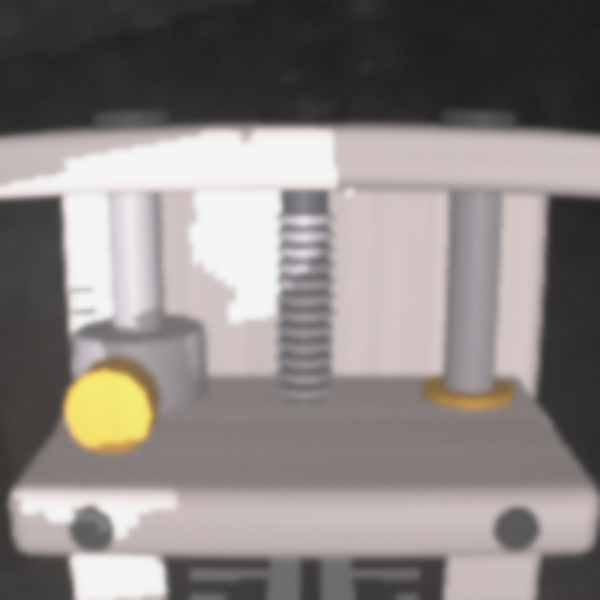

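>>> jog_arm(
  commands=[
    [[0.002,0,0,0,0,0,0],[0.001,0,0,0,0,0,0],[0,0,0,0,0,0,0]],
  ],
)

```text
clock: 12.02
tool_pos: [0.5729, 0.0897, 0.0725]
ee_rot: [0.003, 0.754, 0.656, 0.001]
wrist_force: [-1.3, -6.8, 11.1]
gripper_width: -0.0002
finger_force: 5.8
```

The finger now slips on the paddle at about 7 N while the block stays put, so the block is against the collar. I'll lift straight off.

>>> jog_arm(
  commands=[
    [[0,0,-0.004,0,0,0,0],[0,0,-0.006,0,0,0,0],[0,0,-0.02,0,0,0,0],[0,0,-0.04,0,0,0,0],[0,0,-0.05,0,0,0,0],[-0.04,0,-0.04,0,0,0,0],[-0.06,0,0,0,0,0,0],[0,0,0,0,0,0,0]],
  ],
)

```text
clock: 13.02
tool_pos: [0.5577, -0.0105, 0.2311]
ee_rot: [0.001, 0.756, 0.655, 0.0]
wrist_force: [-0.4, 0.1, -0.2]
gripper_width: -0.0002
finger_force: 0.0
```

```bash
python3 - <<'E'
from h import *
s=arm.observe(); f=arm.grab_frame("wrist"); print(s["tool_pos"],s["wrist_force"].round(1))
cv2.imwrite("pics/w5.png",f["img"][:,:,::-1])
E
```

```text
[ 0.55766836 -0.01050198  0.23107859] [-0.4  0.1 -0.2]
```

View pics/w5.png

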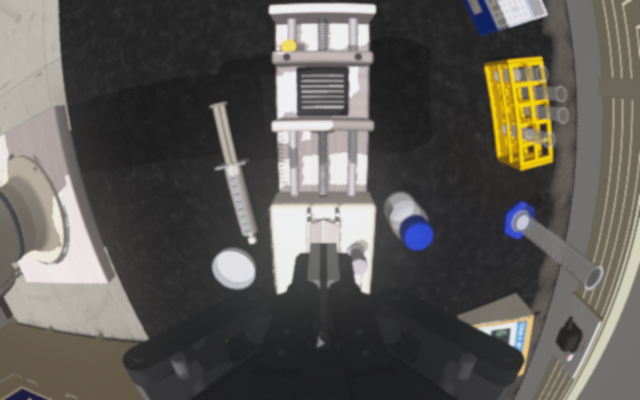

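The block sits at the collar, with the screw at (289,46) touching the cheek, and the clamp points along the housing at (355,255). I'll move the arm clear and check the numbers from above.

>>> jog_arm(
  commands=[
    [[-0.02,-0.06,0,0,0,0,0],[-0.03,-0.06,0,0,0,0,0],[-0.06,0,0,0,0,0,0],[-0.06,0,0,0,0,0,0],[-0.06,0,0,0,0,0,0],[-0.06,0,0,0,0,0,0],[0,0,0,0,0,0,0]],
  ],
)

```text
clock: 13.95
tool_pos: [0.4037, -0.2787, 0.2284]
ee_rot: [-0.001, 0.755, 0.655, -0.0]
wrist_force: [0.6, -0.0, 0.8]
gripper_width: -0.0003
finger_force: 0.0
```

```bash
python3 - <<'E'
from h import *
s=arm.observe(); f=arm.grab_frame("top"); print(s["tool_pos"])
P,ok=cloud(f); Z=P[...,2]; roi=np.zeros(ok.shape,bool); roi[160:235,265:412]=1
im=f["img"].astype(int)
def rep(n,m):
    k,l,st,ce=cv2.connectedComponentsWithStats(m.astype(np.uint8))
    for i in range(1,k):
        if st[i,4]>7:
            q=P[l==i]; r=cv2.minAreaRect(q[:,:2].astype(np.float32)); print(n,st[i],ce[i].round(1),pump(np.array(r[0])).round(4),np.round(r[1],3),np.median(q[:,2]).round(3))
rep("pad",roi&ok&(Z>.072)&(Z<.08))
rep("screw",roi&(im[...,0]>150)&(im[...,2]<80)&ok)
rep("dark",roi&ok&(im.max(-1)<60)&(Z>.06))
rep("hi",roi&ok&(Z>.093)&(Z<.15))
E
```

```text
[ 0.40368455 -0.27874749  0.22842059]
pad [298 183  22  21 329] [309.  192.7] [-0.0002  0.0761] [0.05 0.05] 0.076
pad [372 186   6   8  15] [374.1 189.4] [ 0.0295 -0.0915] [0.021 0.006] 0.074
pad [359 194  38  12 185] [377.5 200.8] [-0.0008 -0.1012] [0.097 0.023] 0.077
pad [288 200   5   6  16] [290.2 202.8] [-0.0315  0.1204] [0.01  0.013] 0.075
screw [288 201   5   5  19] [290.  202.8] [-0.033   0.1217] [0.01  0.011] 0.073
dark [299 183  21  21 168] [309.1 193. ] [-0.0003  0.0756] [0.047 0.049] 0.076
dark [403 186   7   9  45] [406. 190.] [ 0.0311 -0.1657] [0.013 0.015] 0.123
hi [363 160  13   7  69] [368.9 162.7] [ 0.0928 -0.0685] [0.017 0.031] 0.096
hi [317 175   8  36 144] [320.8 192.9] [-0.      0.0436] [0.011 0.092] 0.099
hi [374 182  36  13 217] [391.4 188.1] [ 0.0334 -0.1293] [0.086 0.017] 0.103
```

Everything agrees: paddle up (76 mm) at y=0.076, block back 0.114 against collar face ≈0.113, screw unmoved, and knob at (0.031, −0.166), which is the clamp's stop.

```bash
python3 -c "
from cell import arm
print(arm.sign_off())"
```

```text
the job is handed in; nothing more can be done
None
```

The pump is ready and handed in: the clamp is fully open at its stop, and the block is back against the unmoved collar with the paddle up and its brake on; I saw no contact with the syringe or other items but didn't re-measure them.

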